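Close the gap at a practice panel's edge with spacers and hold it clamped

TASK

Stand the aluminium straightedge on the bed with its long side flush against the near edge of the painted practice panel, then stand orange-tabbed wooden spacers one after another behind it, in front of the jaw's black pad, until the sprung jaw can close on the stack before its travel runs out (one or two are needed, depending on the gap). Then push the jaw by its handle gently up against the stack, so that its sprung pad is pressed in about half-way and the whole stack is squeezed tight and upright against the panel, and finish while still holding it pressed: do not let go, since the jaw springs back. Never press the panel hard, leave spare spacers standing, and do not disturb the red weight or the blue-and-white eraser.

Things in the scene. Friction and masses are not known exactly. Their poses are not given: they have to be found in the camera images.
- bed: plywood clamping bed fixed to the table, 310 x 160 mm, 8 mm thick (its upper side is 8 mm above the table). Origin under its centre on the table. Its x axis is the clamping direction, away from the robot, from the jaw towards the panel; y to the left, z up. Its place and yaw vary
- panel: painted wooden practice panel screwed down on the bed, 100 mm along x, 110 mm along y, 18 mm thick (its top 26 mm above the table), with two steel hold-down clips at its left and right sides, up to 34 mm above the table. Axes as the bed's; origin at the foot of the middle of its near edge face, on the bed's upper side. Where it stands along the bed varies
- panel_edge (a point): middle of the panel's near edge face (faces the jaw), 9 mm above the bed's upper side; the straightedge goes flush against this face
- jaw: blue sliding carriage on the bed, 50 mm along x, 90 mm wide, top 36.5 mm above the table, with an upright dark wooden handle near its rear end. Slides only along the bed's x, at most 36 mm from its starting place (fully open) towards the panel; a spring (2.5 to 3.5 N) pulls it back when let go. Axes as the bed's; origin at the carriage's centre, 8 mm above the table
- jaw_grip (a point): centre of the jaw's handle: a plate 12 mm thick along x, 40 mm wide along y; it stands from 36.5 to 84.5 mm above the table, this point is 62 mm above the table. In front of the handle the flat carriage top is free for 35 mm, behind it 3 mm of carriage and then 18 mm of bare bed or more
- pad_face (a point): middle of the front face of the jaw's black pad (56 mm wide, 24 mm tall), 22 mm above the table; unpressed it is 68 mm ahead (x) of the handle's centre. The pad sits on springs and yields back up to 12 mm, 1.2 N per mm. Jaw open, it is 51 to 87 mm from the panel's edge; the stack is long enough if at most 30 mm stay free before the open pad
- straightedge_grip (a point): aluminium straightedge, a bar 14 mm thick (its x), 120 mm long (its y), 28 mm tall, standing upright, with a black grip on the middle of its top: 12 mm (x) by 22 mm (y), 40 mm tall, so 68 mm tall in all. The point is the centre of the black grip, 48 mm above its underside. Stands on the table to the right of the bed's near end, its length about along y. Its two long sides are alike. 0.12 kg
- spacer_1_grip (a point): pale wooden spacer block 22 mm thick (its x), 56 mm wide (its y), 28 mm tall, with an orange tab on the middle of its top: 8 mm (x) by 30 mm (y), 40 mm tall, so 68 mm tall in all. The point is the centre of the orange tab, 48 mm above its underside. Stands right of the bed; all three are alike, about 0.07 kg. Take the tab across its 30 mm, so that the fingers do not hit a neighbour in the stack
- spacer_2_grip (a point): pale wooden spacer block 22 mm thick (its x), 56 mm wide (its y), 28 mm tall, with an orange tab on the middle of its top: 8 mm (x) by 30 mm (y), 40 mm tall, so 68 mm tall in all. The point is the centre of the orange tab, 48 mm above its underside. Stands right of the bed; all three are alike, about 0.07 kg. Take the tab across its 30 mm, so that the fingers do not hit a neighbour in the stack
- spacer_3_grip (a point): pale wooden spacer block 22 mm thick (its x), 56 mm wide (its y), 28 mm tall, with an orange tab on the middle of its top: 8 mm (x) by 30 mm (y), 40 mm tall, so 68 mm tall in all. The point is the centre of the orange tab, 48 mm above its underside. Stands right of the bed; all three are alike, about 0.07 kg. Take the tab across its 30 mm, so that the fingers do not hit a neighbour in the stack
- weight_2: bystander: red bound weight, 34x56x23 mm, at the left near the microscope; origin under its centre; leave alone
- eraser: bystander: small blue and white eraser, 21x42x13 mm, at the right behind the spacers; origin under its centre; leave alone
There are look-alikes about, which are no part of the job. Of the things that look like the part that bears straightedge_grip, take the one that is farthest from the robot's base at the start.

How it is judged (in metres and radians):
On the way, in this order (a step that is already met when the one before it is completed fails the run):
1. the straightedge stands on the bed flush against the panel's near edge (within 4 mm and 5 degrees) (x of straightedge_grip in the frame of panel between -0.011 and -0.0045 m and y of straightedge_grip in the frame of panel between -0.03 and 0.03 m and z of straightedge_grip in the frame of panel below 0.053 m and angle between the x axis of straightedge_grip and the x axis of panel, either way round below 0.087 rad and angle between straightedge_grip's own z axis and vertical below 0.1 rad), for 0.2 s.
2. a spacer stands on the bed behind the straightedge (((x of spacer_1_grip in the frame of panel between -0.075 and -0.022 m and y of spacer_1_grip in the frame of panel between -0.03 and 0.03 m and z of spacer_1_grip in the frame of panel below 0.053 m and angle between spacer_1_grip's own z axis and vertical below 0.1 rad and angle between the x axis of spacer_1_grip and the x axis of panel, either way round below 0.2 rad) or (x of spacer_2_grip in the frame of panel between -0.075 and -0.022 m and y of spacer_2_grip in the frame of panel between -0.03 and 0.03 m and z of spacer_2_grip in the frame of panel below 0.053 m and angle between spacer_2_grip's own z axis and vertical below 0.1 rad and angle between the x axis of spacer_2_grip and the x axis of panel, either way round below 0.2 rad) or (x of spacer_3_grip in the frame of panel between -0.075 and -0.022 m and y of spacer_3_grip in the frame of panel between -0.03 and 0.03 m and z of spacer_3_grip in the frame of panel below 0.053 m and angle between spacer_3_grip's own z axis and vertical below 0.1 rad and angle between the x axis of spacer_3_grip and the x axis of panel, either way round below 0.2 rad))), for 0.2 s.
At the end, for the whole second after the job is handed in: straightedge upright on the bed, flush on the panel edge (2 mm, 2.3 deg), pressed on it with 3 to 35 N; one or two upright spacers between it and the pad, within 30 mm of centred; pad presses the stack over 3 N; fingers still push the jaw (over 3 N); all spacers upright (6 deg) (x of straightedge_grip in the frame of panel between -0.009 and -0.0045 m and y of straightedge_grip in the frame of panel between -0.03 and 0.03 m and z of straightedge_grip in the frame of panel below 0.053 m and angle between the x axis of straightedge_grip and the x axis of panel, either way round below 0.04 rad and angle between each of straightedge_grip, spacer_1_grip, spacer_2_grip, spacer_3_grip's own z axis and vertical below 0.1 rad and contact force between straightedge and panel between 3 and 35 N and (((x of spacer_1_grip in the frame of panel between -0.075 and -0.022 m and y of spacer_1_grip in the frame of panel between -0.03 and 0.03 m and z of spacer_1_grip in the frame of panel below 0.053 m and angle between spacer_1_grip's own z axis and vertical below 0.1 rad and angle between the x axis of spacer_1_grip and the x axis of panel, either way round below 0.2 rad) and contact force between spacer_1 and straightedge above 3 N) or ((x of spacer_2_grip in the frame of panel between -0.075 and -0.022 m and y of spacer_2_grip in the frame of panel between -0.03 and 0.03 m and z of spacer_2_grip in the frame of panel below 0.053 m and angle between spacer_2_grip's own z axis and vertical below 0.1 rad and angle between the x axis of spacer_2_grip and the x axis of panel, either way round below 0.2 rad) and contact force between spacer_2 and straightedge above 3 N) or ((x of spacer_3_grip in the frame of panel between -0.075 and -0.022 m and y of spacer_3_grip in the frame of panel between -0.03 and 0.03 m and z of spacer_3_grip in the frame of panel below 0.053 m and angle between spacer_3_grip's own z axis and vertical below 0.1 rad and angle between the x axis of spacer_3_grip and the x axis of panel, either way round below 0.2 rad) and contact force between spacer_3 and straightedge above 3 N)) and (((x of spacer_1_grip in the frame of panel between -0.075 and -0.022 m and y of spacer_1_grip in the frame of panel between -0.03 and 0.03 m and z of spacer_1_grip in the frame of panel below 0.053 m and angle between spacer_1_grip's own z axis and vertical below 0.1 rad and angle between the x axis of spacer_1_grip and the x axis of panel, either way round below 0.2 rad) and contact force between jaw and spacer_1 above 3 N) or ((x of spacer_2_grip in the frame of panel between -0.075 and -0.022 m and y of spacer_2_grip in the frame of panel between -0.03 and 0.03 m and z of spacer_2_grip in the frame of panel below 0.053 m and angle between spacer_2_grip's own z axis and vertical below 0.1 rad and angle between the x axis of spacer_2_grip and the x axis of panel, either way round below 0.2 rad) and contact force between jaw and spacer_2 above 3 N) or ((x of spacer_3_grip in the frame of panel between -0.075 and -0.022 m and y of spacer_3_grip in the frame of panel between -0.03 and 0.03 m and z of spacer_3_grip in the frame of panel below 0.053 m and angle between spacer_3_grip's own z axis and vertical below 0.1 rad and angle between the x axis of spacer_3_grip and the x axis of panel, either way round below 0.2 rad) and contact force between jaw and spacer_3 above 3 N)) and contact force between the fingers and jaw above 3 N); the arm keeps its last pose, push and grip.
It fails at once if the panel's edge is pressed hard (over 60 N) (contact force between any of straightedge, spacer_1, spacer_2, spacer_3 and panel above 60 N).
It fails at once if the red weight or the eraser is moved by more than 20 mm (distance of any of weight_2, eraser from where it was at the start of the episode above 0.02 m).
It also fails if it takes over 72 s, if anything falls off the work surface, if the arm or the gripper's body presses on something with over 40 N, if the wrist force passes 120 N, or if a joint passes its speed limit or range.

ROBOT

A 6-joint arm with a two-finger parallel gripper is mounted at the origin on a cart in front of the work surface, level with it; the furniture and walls round the work are solid. World frame = base frame: x ahead of the robot, y to its left, z up, the work surface at z = 0. Lengths are in mm, angles in rad, forces in N, time in s.
With the tool pointing down it reaches from about 350 to 775 mm from the base axis. Payload 7.3 kg.
Tool frame: the origin (TCP) lies on the centre line of the jaws, within the pads' length; the fingertips stand finger_overhang ahead of it and the grasp point (between the pads) lies 8 mm behind it (finger_overhang is the distance from the TCP to the fingertips, in mm); z points along the fingers, y is the line along which they close (so a half turn about z gives the same grasp; the last joint's range is limited). The gripper opens to 92 mm and grips with 3 to 60 N. Pads are 19 mm wide; open, the fingers measure 130 mm over their backs; the gripper's body (75 mm by 190 mm) begins 47 mm behind the grasp point.
Start: joints at [-1.302, 0.342, 1.524, -0, 1.275, -0.146], TCP at [211.602, -480.488, 237.741] pointing down, gripper open.
Joint ranges: [-2.53, 2.53], [-0.77, 2.02], [0.04, 2.7], [-1, 4.14], [0.28, 2.66], [-3.11, 3.11]. Speed limits (rad/s): [2.57, 2.57, 3.14, 3.14, 3.14, 3.14].

INTERFACE

Orientations are given as [roll, pitch, yaw] about the fixed x, y, z axes, in that order (R = Rz(yaw) Ry(pitch) Rx(roll)).
In Python, from plant import get_obs, capture, close_job, finger_overhang gives the robot as it stands.
- The arm moves only by the shell command python3 -m inch 'ROWS'. ROWS is JSON, one flat list of numbers, 7 for each row, row after row: the turn, a rotation vector about the tool's x, y, z scaled (see below), then the shift along the tool's x, y, z scaled (see below), then the closure, from -1 (fully open) to 1 (shut). In form: [ax, ay, az, tx, ty, tz, gripper, ax, ay, az, tx, ty, tz, gripper, ...]. A call has 1 to 10 rows; each row shifts and turns the commanded pose from where the row before left it, along the tool's axes as they then stand; what a row does not reach is not made up. The controller multiplies each number of a shift by 0.8 m and each number of a turn by 1.5 rad. A row lasts 1/12 s, in which the tool goes at most 41.7 mm and 7.16 degrees, less where a joint would pass 70% of its speed; a pose out of reach is approached as far as the arm can. A call with a number of a shift or a turn outside -1 to 1 is refused whole. A call with a gripper value outside its range is refused whole. The fingers move at their own pace and stop on an object; the grip force is fixed at half the most. Time passes only in rows, so rows that do not move let the fingers close. It gives the time, the measured TCP pose, the force, the opening and the grip force at its end, in the units of the state.
- get_obs(): the state, without advancing time (a new reading comes with each control period).
- capture(name): name is "scene" or "side" or "wrist"; returns a dict with "image" (480x640x3 uint8, red, green, blue), "mtx" (3x3 intrinsics, pixels), "pose" (4x4, takes a point from camera to world coordinates). Camera axes: x right, y up, looking along -z (the intrinsics and any distortion apply to the point x, -y, -z); pixel columns grow to the right and rows downward; lengths in mm; the calibration is good to about 2 mm. A picture is of the moment at which its call begins. There is no depth.
- close_job(): hands the job in; it is judged then, once.
The state is a dict: "time": time; "joint_positions": joint angles; "dq": joint speeds; "tau": joint torques, N m; "tool_pos": TCP position; "tcp_rot": TCP orientation; "contact_force": force on the tool from outside, world axes, zero at the start; "moment": the same for the moment, N m; "grip_width": finger opening in mm; "finger_force": force on a finger pad.
Only numpy, scipy, OpenCV 4.12 (cv2) and the standard library are available. Lean on these libraries where they do the work, as an engineer would, in place of code of your own. Each camera call takes 0.05 s, during which the arm holds its last target. There are 200 camera calls.

## Working session

There is one attempt and no reset: what is moved stays moved. The work goes in short steps, Python scripts to look and compute and a shell command to move; the robot and the scene stay as the last step left them, time stands still between calls to the robot, and variables do not carry over. Pictures are saved under pics/ and viewed, at most 10 in all, crops included, and the job is handed in when it is done.

```bash
mkdir -p pics; ls
python3 - <<'E'
from plant import get_obs,capture,finger_overhang
import cv2,numpy as np
print(finger_overhang, get_obs())
for n in ["scene","side"]:
    c=capture(n); cv2.imwrite(f"pics/{n}0.png",c["image"][:,:,::-1]); np.savez(f"{n}0.npz",**c); print(n,c["mtx"],c["pose"],[k for k in c])
E
```

```text
pics
11.0 {'time': 0.0, 'joint_positions': array([-1.30200246e+00,  3.42747775e-01,  1.52499805e+00, -1.31504553e-05,
        1.27540747e+00, -1.45968598e-01]), 'dq': array([-0.00099136, -0.00049401, -0.00148622,  0.00075987, -0.00046493,
       -0.00060976]), 'tau': array([ 8.67602284e-05, -4.31247103e+01, -2.44224751e+01,  7.18830898e-02,
        5.61777223e-02, -1.28199981e-04]), 'tool_pos': array([ 211.48914117, -480.09717067,  237.03857018]), 'tcp_rot': array([-3.14004678e+00, -2.14555467e-04,  4.14766138e-01]), 'contact_force': array([ 0.66514378,  0.33023721, -0.43523958]), 'moment': array([0.02640015, 0.05232441, 0.02370986]), 'finger_force': 0.0, 'grip_width': 91.65465266588548}
scene [[528.44109545   0.         326.57414843]
 [  0.         528.44109545 237.76776158]
 [  0.           0.           1.        ]] [[ 8.37272952e-01  3.52558126e-01 -4.17943503e-01  3.23562671e+01]
 [-5.46737766e-01  5.29750101e-01 -6.48415489e-01 -8.18611202e+02]
 [-7.19853691e-03  7.71406247e-01  6.36302273e-01  8.53828630e+02]
 [ 0.00000000e+00  0.00000000e+00  0.00000000e+00  1.00000000e+00]] ['image', 'mtx', 'pose']
side [[623.16381133   0.         314.47227962]
 [  0.         623.16381133 241.54277151]
 [  0.           0.           1.        ]] [[ 9.61333843e-01  1.32949995e-01 -2.41167041e-01  2.69079747e+02]
 [-2.75007882e-01  5.09327082e-01 -8.15448704e-01 -1.01755807e+03]
 [ 1.44190044e-02  8.50241273e-01  5.26195658e-01  7.33346013e+02]
 [ 0.00000000e+00  0.00000000e+00  0.00000000e+00  1.00000000e+00]] ['image', 'mtx', 'pose']
```

View pics/scene0.png

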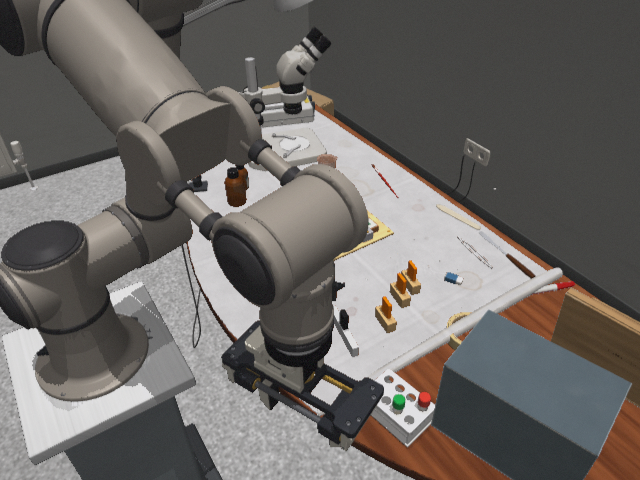

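View pics/side0.png

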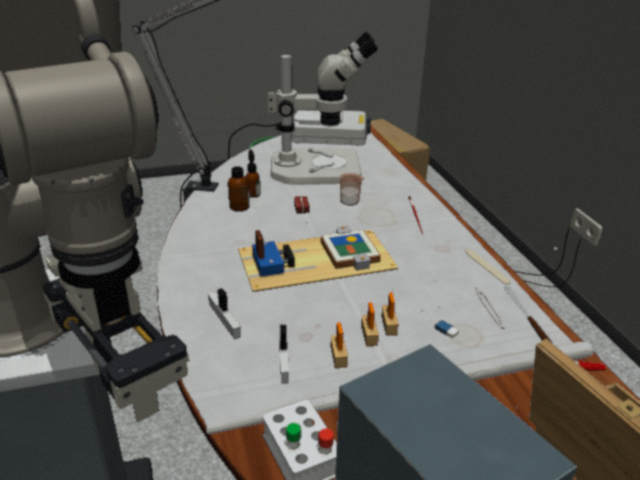

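The side view shows the bed at about (318,260), the jaw at (267,255) and the panel at (350,248). The two straightedge look-alikes are at (223,312) and (284,352), and the spacers are at (340,345), (371,325) and (391,314).

```bash
cat > h.py <<'E'
import numpy as np,cv2
from plant import get_obs,capture
def w(c,u,v,z):
    d=c["pose"][:3,:3]@np.array([(u-c["mtx"][0,2])/c["mtx"][0,0],-(v-c["mtx"][1,2])/c["mtx"][1,1],-1]); o=c["pose"][:3,3]
    return (o+d*(z-o[2])/d[2]).round(1)
def px(c,P):
    P=np.atleast_2d(P).astype(float); q=(P-c["pose"][:3,3])@c["pose"][:3,:3]; q=q*[1,-1,-1]
    k=q@c["mtx"].T; return (k[:,:2]/k[:,2:]).round(1)
def snap(n,f):
    c=capture(n); cv2.imwrite(f"pics/{f}.png",c["image"][:,:,::-1]); np.savez(f"{f}.npz",**c); return c
def rows(dp,dyaw=0,yaw=None):
    "world shift dp -> tool-frame scaled total (tool pointing down)"
    from scipy.spatial.transform import Rotation as R
    o=get_obs(); r=R.from_euler("xyz",o["tcp_rot"])
    return (r.inv().apply(dp)/800).round(4)
E
python3 - <<'E'
from h import *
c=np.load("side0.npz")
for n,u,v,z in [("bedNL",239,247,8),("bedNR",253,287,8),("bedFR",396,268,8),("bedFL",378,233,8),("A",222,291,68),("Abot1",210,294,28),("Abot2",239,331,28),("B",284,326,68),("B1",284,343,28),("B2",284,374,28),("s1",339,324,68),("s2",370,304,68),("s3",391,293,68),("handle",258,233,84.5),("pannl",322,238,26),("pannr",333,266,26)]: print(n,w(c,u,v,z))
E
sed -n 1,5p /dev/null; python3 -c "
import cv2;i=cv2.imread('pics/side0.png')[220:400,190:430];cv2.imwrite('pics/crop.png',cv2.resize(i,None,fx=3.3,fy=3.3,interpolation=cv2.INTER_CUBIC))"
```

```text
bedNL [436.5 126.3   8. ]
bedNR [437.2 -26.8   8. ]
bedFR [736.7 -36.7   8. ]
bedFL [751.2 105.5   8. ]
A [ 367.3 -106.5   68. ]
Abot1 [349.9 -55.4  28. ]
Abot2 [ 383.7 -175.9   28. ]
B [ 451.6 -230.2   68. ]
B1 [ 452.  -226.7   28. ]
B2 [ 434.4 -299.2   28. ]
s1 [ 541.6 -248.9   68. ]
s2 [ 611.  -210.7   68. ]
s3 [ 658.7 -190.    68. ]
handle [465.1  48.3  84.5]
pannl [613.2  88.6  26. ]
pannr [603.7 -21.6  26. ]
```

View pics/crop.png

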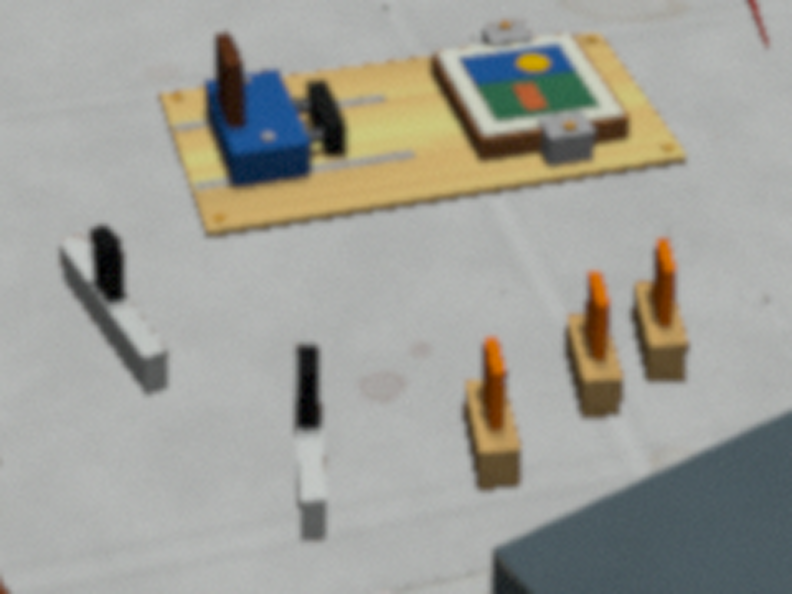

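The straightedge at (451,-235) is the farther one (508 mm against 382 mm). I'll go above it and look with the wrist camera.

```bash
python3 -m inch '[0,0,0.0733,0,0,0,-1, 0,0,0.0733,0,0,0,-1, 0,0,0.0733,0,0,0,-1, 0,0,0.0733,0,0,0,-1, 0,0,0,0.03,-0.03,0,-1, 0,0,0,0.03,-0.03,0,-1, 0,0,0,0.03,-0.03,0,-1, 0,0,0,0.03,-0.03,0,-1, 0,0,0,0.03,-0.03,0,-1, 0,0,0,0.03,-0.03,0,-1]'
python3 -m inch '[0,0,0,0.03,-0.03,0,-1, 0,0,0,0.03,-0.03,0,-1, 0,0,0,0.03,-0.03,0,-1, 0,0,0,0.03,-0.03,0,-1, 0,0,0,0,0,0,-1, 0,0,0,0,0,0,-1]'
python3 - <<'E'
from h import *
c=snap("wrist","w1"); print(c["mtx"],c["pose"])
E
```

```text
time: 0.93
tool_pos: [360.0, -338.7, 237.5]
tcp_rot: [-3.141, 0.0, -0.025]
contact_force: [1.0, 0.0, -0.5]
grip_width: 91.7
finger_force: 0.0
time: 1.43
tool_pos: [458.1, -245.3, 237.2]
tcp_rot: [-3.141, 0.001, -0.021]
contact_force: [0.1, -0.6, 0.1]
grip_width: 92.0
finger_force: 0.0
[[430.17988576   0.         321.4787666 ]
 [  0.         430.17988576 244.21484507]
 [  0.           0.           1.        ]] [[-2.11086087e-02  9.50206484e-01  3.10905233e-01  5.41523088e+02]
 [-9.99776689e-01 -1.97510184e-02 -7.51466629e-03 -2.47297553e+02]
 [-9.99789643e-04 -3.10994429e-01  9.50411209e-01  3.84927326e+02]
 [ 0.00000000e+00  0.00000000e+00  0.00000000e+00  1.00000000e+00]]
```

View pics/w1.png

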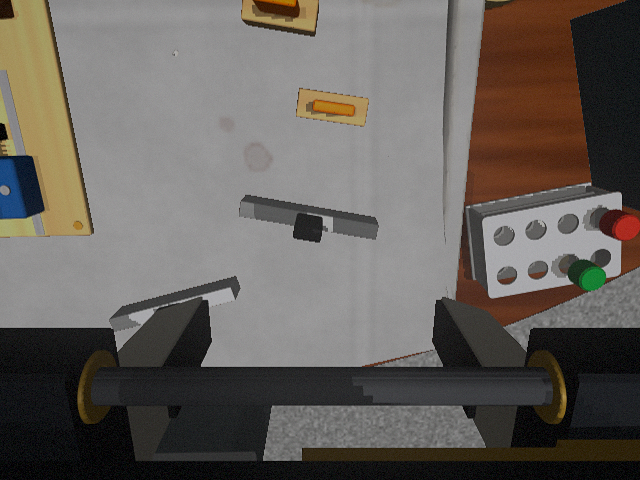

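The straightedge is in view with its grip top near (308,230). Its near top edge runs from (240,214) to (377,238). Spacer 1's tab is at (333,107), and the bed's right edge runs from (54,0) to (92,234).

Run:
```python
from h import *
c=np.load("w1.npz")
def ang(a,b): d=a-b; return np.arctan2(d[1],d[0]).round(3)
a,b=w(c,240,214,28),w(c,377,238,28); print("se edge",a,b,"yaw",ang(a,b)-1.571, "mid",(a+b)/2)
for n,u,v in[("grip tl",296,222),("tr",322,222),("bl",293,239),("br",320,242)]: print(n,w(c,u,v,68))
a,b=w(c,54,0,8),w(c,92,234,8); print("bed",a,b,"yaw",ang(a,b))
a,b=w(c,0,237,8),w(c,90,234.5,8);print("bed end yaw",a,ang(a,b)-1.571)
a=[w(c,u,v,28) for u,v in [(299,89),(368,97)]]; print("s1",a,ang(a[0],a[1])-1.571)
a=[w(c,u,v,68) for u,v in [(313,99),(355,103),(355,113),(313,110)]]; print(a,np.mean(a,0))
for v in (px(c,[[451.6,-230,68]])): print(v)
```

```text
se edge [ 453.3 -175.5   28. ] [ 429.4 -292.8   28. ] yaw -0.20099999999999985 mid [ 441.35 -234.15   28.  ]
grip tl [ 456.1 -225.7   68. ]
tr [ 455.7 -245.6   68. ]
bl [ 442.5 -222.9   68. ]
br [ 439.7 -243.7   68. ]
bed [622.4 -40.5   8. ] [432.4 -34.5   8. ] yaw -0.032
bed end yaw [431.3  50.5   8. ] 0.008000000000000007
s1 [array([ 552.6, -229.6,   28. ]), array([ 545.6, -283.6,   28. ])] -0.129
[array([ 544.6, -241.1,   68. ]), array([ 541.3, -270.4,   68. ]), array([ 534.6, -270.5,   68. ]), array([ 537.3, -240.9,   68. ])] [ 539.45  -255.725   68.   ]
[301.8 227.5]
```

```bash
python3 -c "
import cv2;i=cv2.imread('pics/w1.png')[180:260,225:395];cv2.imwrite('pics/c1.png',cv2.resize(i,None,fx=4,fy=4,interpolation=cv2.INTER_CUBIC)*1)"
```

```text
(no output)
```

View pics/c1.png

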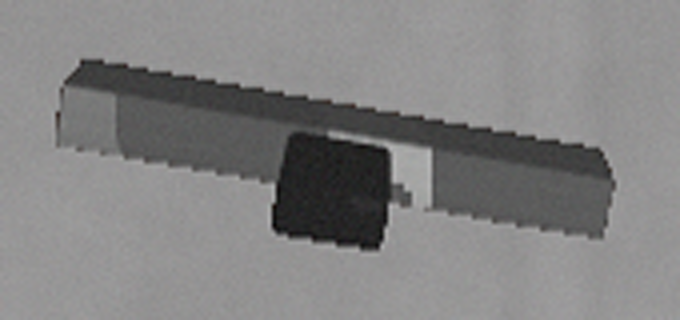

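Run:
```python
from h import *
c=np.load("w1.npz")
a=np.array([w(c,u,v,28) for u,v in [(241.2,201.2),(239.5,217),(378,225),(375.8,239.5)]]);print(a,a.mean(0)); d=a[:2].mean(0)-a[2:].mean(0); print(np.arctan2(d[1],d[0])-np.pi/2)
print(w(c,225+275/4,180+234/4,68),w(c,225+380/4,180+248/4,68))
```

```text
[[ 464.4 -177.4   28. ]
 [ 450.7 -174.9   28. ]
 [ 441.1 -293.5   28. ]
 [ 428.1 -291.8   28. ]] [ 446.075 -234.4     28.   ]
-0.19450515580895766
[ 442.9 -223.5   68. ] [ 439.7 -243.7   68. ]
```

```bash
python3 -m inch '[0,0,0.058,0,0,0,-1, 0,0,0.058,0,0,0,-1, 0,0,0,-0.017,-0.0105,0.03,-1, 0,0,0,0,0,0.04,-1, 0,0,0,0,0,0.04,-1, 0,0,0,0,0,0.04,-1, 0,0,0,0,0,0.04,-1, 0,0,0,0,0,0.04,-1, 0,0,0,0,0,0.007,-1, 0,0,0,0,0,0,-1]'
```

```text
time: 2.32
tool_pos: [443.9, -235.8, 46.6]
tcp_rot: [-3.14, 0.005, -0.201]
contact_force: [-0.8, 0.3, 0.6]
grip_width: 91.9
finger_force: 0.0
```

Now close the gripper, then lift and look.

```bash
python3 -m inch '[0,0,0,0,0,0,1, 0,0,0,0,0,0,1, 0,0,0,0,0,0,1, 0,0,0,0,0,0,1, 0,0,0,0,0,0,1, 0,0,0,0,0,0,1, 0,0,0,0,0,0,1, 0,0,0,0,0,0,1, 0,0,0,0,0,0,1, 0,0,0,0,0,0,1]'
python3 -m inch '[0,0,0,0,0,0,1, 0,0,0,0,0,0,1, 0,0,0,0,0,-0.02,1, 0,0,0,0,0,-0.04,1, 0,0,0,0,0,-0.04,1, 0,0,0,0,0,-0.04,1, 0,0,0,0,0,-0.04,1, 0,0,0,0,0,-0.02,1, 0,0,0,0,0,0,1, 0,0,0,0,0,0,1]'
```

```text
time: 3.15
tool_pos: [445.9, -235.6, 48.1]
tcp_rot: [3.142, 0.0, -0.199]
contact_force: [-0.4, -0.5, -0.4]
grip_width: 29.7
finger_force: 0.0
time: 3.98
tool_pos: [445.8, -235.6, 208.2]
tcp_rot: [3.141, -0.001, -0.199]
contact_force: [0.4, 1.0, -2.4]
grip_width: 21.7
finger_force: 30.0
```

```bash
python3 -m inch '[0,0,-0.0557,0,0,0,1, 0,0,-0.0557,0,0,0,1, 0,0,0,0.015,-0.0425,0,1, 0,0,0,0.015,-0.0425,0,1, 0,0,0,0.015,-0.0425,0,1, 0,0,0,0.015,-0.0425,0,1, 0,0,0,0.015,-0.0425,0,1, 0,0,0,0.015,-0.0425,0,1, 0,0,0,0.015,-0.0425,0,1, 0,0,0,0.0,-0.0425,0,1]'
python3 -m inch '[0,0,0,0,0,0,1, 0,0,0,0,0,0,1, 0,0,0,0,0,0,1]'
python3 - <<'E'
from h import *
c=snap("wrist","w2")
E
```

```text
time: 4.82
tool_pos: [539.0, 35.3, 205.4]
tcp_rot: [-3.142, 0.003, -0.032]
contact_force: [-0.3, 0.0, -1.4]
grip_width: 21.8
finger_force: 30.0
time: 5.07
tool_pos: [537.6, 33.3, 206.3]
tcp_rot: [3.141, 0.003, -0.031]
contact_force: [-0.1, 0.1, -2.1]
grip_width: 21.7
finger_force: 30.0
```

View pics/w2.png

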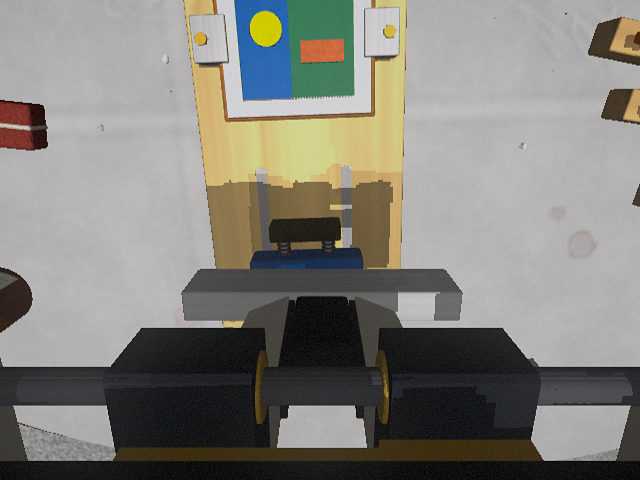

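The panel's near edge runs from (227,121) to (373,116). The pad front is at about (271,219) to (340,217), and the held bar's front edge runs from (199,269) to (447,269).

Run:
```python
from h import *
c=np.load("w2.npz"); o=get_obs(); print(o["tool_pos"],o["tcp_rot"])
def line(n,p,q,z):
    a,b=w(c,*p,z),w(c,*q,z); d=a-b; print(n,a,b,(a+b)/2,"yaw",(np.arctan2(d[1],d[0])-np.pi/2).round(4))
line("panel26",(228,121),(372,116.5),26)
line("panel8?",(228,121),(372,116.5),8)
line("barfront",(200,269),(447,269),o["tool_pos"][2]-48)
line("bartopfront",(188,292),(461,291),o["tool_pos"][2]-20)
line("pad top",(271,221),(340,218),34); line("pad bot",(271,220),(340,217),10)
l=[w(c,*p,8) for p in [(184,0),(222,325)]]; r=[w(c,*p,8) for p in [(407,0),(402,265)]]
for a in(l,r): d=a[0]-a[1]; print("bed side",a,np.arctan2(d[1],d[0]))
# subpixel panel edge: profile along columns
import cv2
g=c["image"].astype(int)
for u in (240,300,360): print(u,[tuple(g[v,u]) for v in range(110,126)])
```

```text
[537.82172135  32.72465877 206.73556912] [ 3.14115938e+00  2.56962767e-03 -3.24945291e-02]
panel26 [610.4  99.5  26. ] [610.3  -6.   26. ] [610.35  46.75  26.  ] yaw -0.0009
panel8? [609.8 103.3   8. ] [609.7  -8.    8. ] [609.75  47.65   8.  ] yaw -0.0009
barfront [546.1  92.1 158.7] [542.4 -28.1 158.7] [544.25  32.   158.7 ] yaw -0.0308
bartopfront [546.6  89.6 186.7] [543.5 -26.2 186.7] [545.05  31.7  186.7 ] yaw -0.0268
pad top [535.9  72.1  34. ] [536.6  19.   34. ] [536.25  45.55  34.  ] yaw 0.0132
pad bot [530.3  75.2  10. ] [531.1  18.1  10. ] [530.7   46.65  10.  ] yaw 0.014
bed side [array([693.6, 126.5,   8. ]), array([433.3, 126.2,   8. ])] 0.0011525158170215695
bed side [array([688.7, -32.5,   8. ]), array([486.4, -34.5,   8. ])] 0.009885985390199635
240 [(np.int64(210), np.int64(209), np.int64(211)), (np.int64(212), np.int64(210), np.int64(214)), (np.int64(212), np.int64(212), np.int64(215)), (np.int64(210), np.int64(211), np.int64(214)), (np.int64(210), np.int64(212), np.int64(213)), (np.int64(212), np.int64(211), np.int64(216)), (np.int64(200), np.int64(198), np.int64
[... 1222 characters left out ...]
)), (np.int64(212), np.int64(212), np.int64(214)), (np.int64(188), np.int64(189), np.int64(192)), (np.int64(92), np.int64(61), np.int64(33)), (np.int64(141), np.int64(93), np.int64(54)), (np.int64(139), np.int64(89), np.int64(51)), (np.int64(139), np.int64(111), np.int64(73)), (np.int64(184), np.int64(171), np.int64(112)), (np.int64(213), np.int64(196), np.int64(128)), (np.int64(209), np.int64(194), np.int64(125)), (np.int64(211), np.int64(195), np.int64(127)), (np.int64(215), np.int64(198), np.int64(131)), (np.int64(211), np.int64(195), np.int64(131)), (np.int64(212), np.int64(195), np.int64(124)), (np.int64(212), np.int64(196), np.int64(129)), (np.int64(211), np.int64(193), np.int64(127))]
```

```bash
python3 -m inch '[0,0,-0.023,0,0,0,1, 0,0,0,0.0355,-0.009,0,1, 0,0,0,0.0355,-0.009,0,1, 0,0,0,0,0,0.036,1, 0,0,0,0,0,0.036,1, 0,0,0,0,0,0.036,1, 0,0,0,0,0,0.036,1, 0,0,0,0,0,0.03,1, 0,0,0,0,0,0.005,1, 0,0,0,0,0,0,1]'; python3 -m inch '[0,0,0,0,0,0,1,0,0,0,0,0,0,1]'
```

```text
time: 5.95
tool_pos: [594.0, 46.7, 63.1]
tcp_rot: [3.142, 0.004, 0.001]
contact_force: [0.2, -0.4, -0.6]
grip_width: 21.8
finger_force: 30.0
time: 6.12
tool_pos: [596.5, 47.5, 66.8]
tcp_rot: [3.141, -0.003, 0.002]
contact_force: [-0.5, -0.1, -2.0]
grip_width: 21.8
finger_force: 30.0
```

```bash
python3 -m inch '[0,0,0,0,0,0.006,1, 0,0,0,0,0,0.005,1, 0,0,0,0,0,0,1,0,0,0,0,0,0,1]'; python3 -m inch '[0,0,0,0.004,0,0,1, 0,0,0,0.002,0,0,1,0,0,0,0,0,0,1,0,0,0,0,0,0,1]'; python3 -m inch '[0,0,0,0.0015,0,0.0015,1, 0,0,0,0,0,0,1,0,0,0,0,0,0,1]'
```

```text
time: 6.45
tool_pos: [595.2, 48.1, 56.2]
tcp_rot: [3.141, -0.0, 0.003]
contact_force: [-0.0, -0.1, -2.2]
grip_width: 21.3
finger_force: 30.0
time: 6.78
tool_pos: [600.2, 48.1, 56.1]
tcp_rot: [3.142, -0.0, 0.003]
contact_force: [0.3, -0.9, -0.9]
grip_width: 21.9
finger_force: 30.0
time: 7.03
tool_pos: [600.9, 48.1, 56.1]
tcp_rot: [3.141, 0.0, 0.003]
contact_force: [-4.2, 0.1, 8.1]
grip_width: 22.1
finger_force: 30.0
```

```bash
python3 -m inch '[0,0,0,0.001,0,-0.0008,1, 0,0,0,0,0,0,1,0,0,0,0,0,0,1]'; python3 -m inch '[0,0,0,0.001,0,0,1, 0,0,0,0,0,0,1,0,0,0,0,0,0,1]'
```

```text
time: 7.28
tool_pos: [602.3, 48.1, 56.1]
tcp_rot: [3.141, -0.001, 0.003]
contact_force: [-2.1, -0.3, 5.9]
grip_width: 22.1
finger_force: 30.0
time: 7.53
tool_pos: [602.4, 48.1, 56.1]
tcp_rot: [3.141, 0.001, 0.003]
contact_force: [-4.0, -0.5, 7.2]
grip_width: 21.5
finger_force: 30.0
```

```bash
python3 -m inch '[0,0,0,0.001,0,-0.0012,1, 0,0,0,0,0,0,1,0,0,0,0,0,0,1]'; python3 -m inch '[0,0,0,0.001,0,0,1, 0,0,0,0,0,0,1,0,0,0,0,0,0,1]'
```

```text
time: 7.78
tool_pos: [603.1, 48.1, 56.1]
tcp_rot: [3.142, 0.002, 0.003]
contact_force: [-2.8, -0.4, 0.1]
grip_width: 21.5
finger_force: 30.0
time: 8.03
tool_pos: [603.2, 48.1, 56.1]
tcp_rot: [3.141, 0.003, 0.003]
contact_force: [-5.5, 0.3, 2.3]
grip_width: 21.6
finger_force: 30.0
```

```bash
python3 -m inch '[0,0,0,0,0,0,-1,0,0,0,0,0,0,-1,0,0,0,0,0,0,-1,0,0,0,0,0,0,-1,0,0,0,0,0,0,-1,0,0,0,0,0,-0.03,-1,0,0,0,0,0,-0.04,-1,0,0,0,0,0,-0.04,-1,0,0,0,0,0,-0.04,-1,0,0,0,0,0,-0.04,-1]'
python3 -m inch '[0,0,0,-0.012,0.04,0,-1,0,0,0,-0.012,0.04,0,-1,0,0,0,-0.012,0.04,0,-1,0,0,0,-0.012,0.04,0,-1,0,0,0,-0.012,0.04,0,-1,0,0,0,-0.012,0.04,0,-1,0,0,0,-0.012,0.04,0,-1,0,0,0,-0.012,0.04,0,-1,0,0,0,0,0,0,-1,0,0,0,0,0,0,-1]'
python3 - <<'E'
from h import *
c=snap("wrist","w3"); print(get_obs()["tool_pos"])
E
```

```text
time: 8.87
tool_pos: [604.3, 48.1, 210.1]
tcp_rot: [3.142, -0.0, 0.003]
contact_force: [0.9, 0.2, 0.6]
grip_width: 83.8
finger_force: 0.0
time: 9.7
tool_pos: [527.9, -209.7, 208.5]
tcp_rot: [3.141, -0.0, -0.001]
contact_force: [-0.8, -0.4, -0.0]
grip_width: 91.9
finger_force: 0.0
[ 528.22062895 -208.45161119  208.51440529]
```

View pics/w3.png

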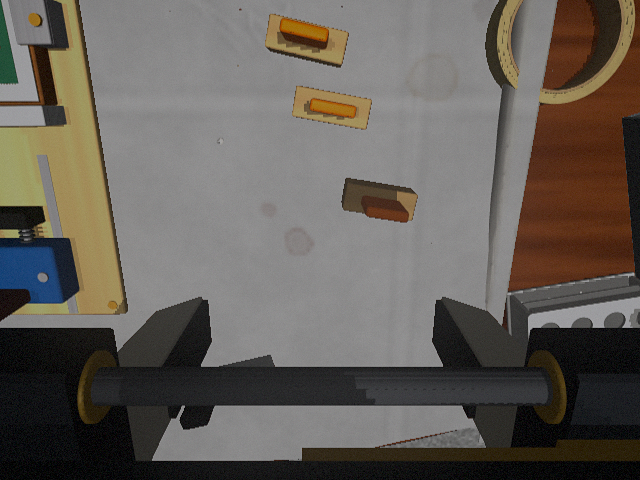

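The straightedge stands at the panel edge at (0–64, 105–125). Spacer 2's block corners are at (296,86), (371,97), (367,129) and (293,118).

Run:
```python
from h import *
for f,P in (("w1",[(299,89),(368,97),(365,126),(296,117)]),("w3",[(296,86),(371,97),(367,129),(293,118)])):
    c=np.load(f+".npz"); a=np.array([w(c,*p,28) for p in P]); d=a[0]-a[1]+a[3]-a[2]; print(a,a.mean(0),np.arctan2(d[1],d[0])-np.pi/2)
for z,P in ((36,[(0,125),(64,123)]),(26,[(0,104),(62,104)])): print([w(c,*p,z) for p in P])
```

```text
[[ 552.6 -229.6   28. ]
 [ 545.6 -283.6   28. ]
 [ 523.6 -281.4   28. ]
 [ 531.7 -226.4   28. ]] [ 538.375 -255.25    28.   ] -0.13765597991634726
[[ 623.4 -191.5   28. ]
 [ 615.9 -245.6   28. ]
 [ 593.5 -243.4   28. ]
 [ 601.4 -188.9   28. ]] [ 608.55 -217.35   28.  ] -0.14086559545474242
[array([596.9,  21.2,  36. ]), array([598.2, -25.1,  36. ])]
[array([611.2,  25. ,  26. ]), array([611.2, -20.3,  26. ])]
```

```bash
python3 -m inch '[0,0,0,0.05,0.0055,0,-1, 0,0,0,0.051,0.0055,0,-1, 0,0,0.047,0,0,0.03,-1, 0,0,0.047,0,0,0.03,-1, 0,0,0,0,0,0.04,-1, 0,0,0,0,0,0.04,-1, 0,0,0,0,0,0.04,-1, 0,0,0,0,0,0.02,-1, 0,0,0,0,0,0,-1, 0,0,0,0,0,0,-1]'
python3 -m inch '[0,0,0,0,0,0,-1, 0,0,0,0,0,0,-1]'
```

```text
time: 10.58
tool_pos: [609.4, -215.2, 48.0]
tcp_rot: [-3.141, 0.001, -0.137]
contact_force: [-0.4, -0.1, 0.3]
grip_width: 92.0
finger_force: 0.0
time: 10.75
tool_pos: [610.5, -216.7, 50.7]
tcp_rot: [3.14, -0.004, -0.138]
contact_force: [0.3, 0.6, 0.4]
grip_width: 91.9
finger_force: 0.0
```

```bash
python3 -m inch '[0,0,0,-0.001,0,0.0015,1, 0,0,0,0,0,0,1, 0,0,0,0,0,0,1, 0,0,0,0,0,0,1, 0,0,0,0,0,0,1, 0,0,0,0,0,0,1, 0,0,0,0,0,0,1, 0,0,0,0,0,0,1, 0,0,0,0,0,0,1, 0,0,0,0,0,0,1]'
python3 -m inch '[0,0,0,0,0,0,1,0,0,0,0,0,0,1, 0,0,0,0,0,-0.02,1, 0,0,0,0,0,-0.04,1, 0,0,0,0,0,-0.04,1, 0,0,0,0,0,-0.04,1, 0,0,0,0,0,-0.04,1, 0,0,0,0,0,0,1, 0,0,0,0,0,0,1]'
```

```text
time: 11.58
tool_pos: [608.4, -216.6, 47.3]
tcp_rot: [3.142, -0.0, -0.138]
contact_force: [0.2, 0.6, -1.0]
grip_width: 29.8
finger_force: 19.6
time: 12.33
tool_pos: [609.2, -216.9, 193.6]
tcp_rot: [3.14, -0.004, -0.138]
contact_force: [-1.0, 0.2, -1.6]
grip_width: 29.9
finger_force: 30.0
```

```bash
python3 -m inch '[0,0,-0.0467,0,0,0,1, 0,0,-0.0467,0,0,0,1, 0,0,0,-0.0047,-0.0412,0,1, 0,0,0,-0.0047,-0.0412,0,1, 0,0,0,-0.0047,-0.0412,0,1, 0,0,0,-0.0047,-0.0412,0,1, 0,0,0,-0.0047,-0.0412,0,1, 0,0,0,-0.0047,-0.0412,0,1, 0,0,0,-0.0047,-0.0412,0,1, 0,0,0,-0.0047,-0.0412,0,1]'
python3 -m inch '[0,0,0,0,0,0,1, 0,0,0,0,0,0,1, 0,0,0,0,0,0,1]'
```

```text
time: 13.17
tool_pos: [576.4, 48.6, 189.3]
tcp_rot: [-3.141, 0.004, 0.002]
contact_force: [-0.8, 0.1, -0.4]
grip_width: 29.6
finger_force: 30.0
time: 13.42
tool_pos: [577.3, 46.8, 190.0]
tcp_rot: [3.141, 0.002, 0.002]
contact_force: [0.2, -0.0, -0.9]
grip_width: 29.5
finger_force: 30.0
```

```bash
python3 -m inch '[0,0,0,0,0,0.035,1, 0,0,0,0,0,0.035,1, 0,0,0,0,0,0.035,1, 0,0,0,0,0,0.03,1, 0,0,0,0,0,0.02,1, 0,0,0,0,0,0.007,1, 0,0,0,0,0,0,1, 0,0,0,0,0,0,1, 0,0,0,0,0,0,1]'
python3 -m inch '[0,0,0,0,0,0.002,1, 0,0,0,0,0,0,1, 0,0,0,0,0,0,1]'
```

```text
time: 14.17
tool_pos: [578.8, 46.5, 62.9]
tcp_rot: [3.141, -0.002, 0.001]
contact_force: [0.9, 0.4, 0.2]
grip_width: 29.6
finger_force: 30.0
time: 14.42
tool_pos: [578.1, 47.1, 60.8]
tcp_rot: [3.141, -0.001, 0.002]
contact_force: [-0.4, -0.8, -0.8]
grip_width: 29.9
finger_force: 30.0
```

```bash
python3 -m inch '[0,0,0,0.004,0,0.005,1, 0,0,0,0,0,0,1, 0,0,0,0,0,0,1]'
python3 -m inch '[0,0,0,0.002,0,0,1, 0,0,0,0,0,0.001,1, 0,0,0,0,0,0,1]'
python3 -m inch '[0,0,0,0.0015,0,0,1, 0,0,0,0,0,0,1, 0,0,0,0,0,0,1]'
```

```text
time: 14.67
tool_pos: [581.0, 47.1, 55.8]
tcp_rot: [3.142, 0.0, 0.002]
contact_force: [-0.6, 0.2, -1.1]
grip_width: 29.8
finger_force: 30.0
time: 14.92
tool_pos: [582.8, 47.0, 55.3]
tcp_rot: [3.141, -0.0, 0.002]
contact_force: [-0.5, 0.3, -1.4]
grip_width: 29.8
finger_force: 30.0
time: 15.17
tool_pos: [583.8, 47.1, 55.3]
tcp_rot: [3.142, 0.0, 0.002]
contact_force: [-0.5, -0.6, -0.8]
grip_width: 29.8
finger_force: 30.0
```

```bash
python3 -m inch '[0,0,0,0.0015,0,0.001,1, 0,0,0,0,0,0,1, 0,0,0,0,0,0,1]'
python3 -m inch '[0,0,0,0.0012,0,0,1, 0,0,0,0,0,0,1, 0,0,0,0,0,0,1]'
```

```text
time: 15.42
tool_pos: [584.2, 47.0, 55.2]
tcp_rot: [3.141, 0.002, 0.002]
contact_force: [-4.9, -0.5, 7.7]
grip_width: 29.6
finger_force: 30.0
time: 15.67
tool_pos: [584.4, 47.0, 55.3]
tcp_rot: [3.141, 0.003, 0.002]
contact_force: [-7.9, -1.0, 10.7]
grip_width: 29.8
finger_force: 30.0
```

```bash
python3 -m inch '[0,0,0,-0.0007,0,-0.001,-1,0,0,0,0,0,0,-1,0,0,0,0,0,0,-1,0,0,0,0,0,0,-1,0,0,0,0,0,-0.02,-1,0,0,0,0,0,-0.04,-1,0,0,0,0,0,-0.04,-1,0,0,0,0,0,-0.04,-1,0,0,0,0,0,-0.04,-1,0,0,0,-0.0064,0.042,0,-1]'
python3 -m inch '[0,0,0,-0.0064,0.042,0,-1,0,0,0,-0.0064,0.042,0,-1,0,0,0,-0.0064,0.042,0,-1,0,0,0,-0.0064,0.042,0,-1,0,0,0,-0.0064,0.042,0,-1,0,0,0,-0.0064,0.042,0,-1,0,0,0,-0.0064,0.042,0,-1,0,0,0,-0.0064,0.042,0,-1,0,0,0.046,0,0,0,-1,0,0,0.046,0,0,0,-1]'
python3 -m inch '[0,0,0,0,0,0,-1,0,0,0,0,0,0,-1,0,0,0,0,0,0,-1]'
python3 - <<'E'
from h import *
c=snap("side","side1"); i=c["image"][200:380,190:430,::-1]; cv2.imwrite("pics/side1c.png",cv2.resize(i,None,fx=3.3,fy=3.3,interpolation=cv2.INTER_CUBIC))
E
```

```text
time: 16.5
tool_pos: [584.1, 17.2, 206.3]
tcp_rot: [-3.141, -0.013, 0.007]
contact_force: [1.8, -0.7, 0.6]
grip_width: 90.3
finger_force: 0.0
time: 17.33
tool_pos: [539.3, -257.8, 198.8]
tcp_rot: [3.141, 0.0, -0.143]
contact_force: [0.3, 0.7, 1.0]
grip_width: 91.5
finger_force: 0.0
time: 17.58
tool_pos: [540.0, -255.1, 199.3]
tcp_rot: [-3.142, 0.0, -0.134]
contact_force: [0.6, 0.1, 0.8]
grip_width: 91.7
finger_force: 0.0
```

View pics/side1c.png

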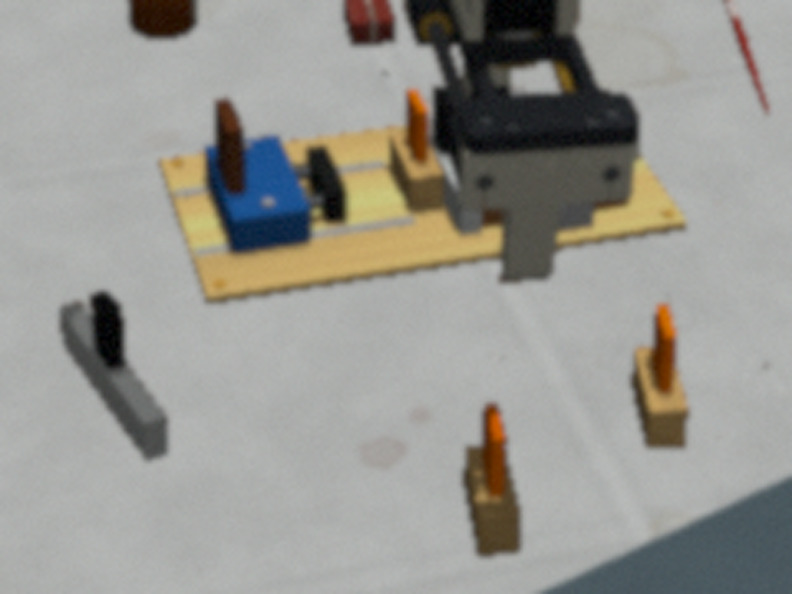

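Spacer 2 stands upright on the bed behind the straightedge, at (415,165) in the crop. The free spacers are undisturbed. I'll pick up spacer 1.

```bash
python3 -m inch '[0,0,0,-0.002,0,0.035,-1, 0,0,0,0,0,0.04,-1, 0,0,0,0,0,0.04,-1, 0,0,0,0,0,0.04,-1, 0,0,0,0,0,0.03,-1, 0,0,0,0,0,0.004,-1, 0,0,0,0,0,0,-1, 0,0,0,0,0,0,-1, 0,0,0,0,0,0,-1]'
python3 -m inch '[0,0,0,0,0,0,1, 0,0,0,0,0,0,1, 0,0,0,0,0,0,1, 0,0,0,0,0,0,1, 0,0,0,0,0,0,1, 0,0,0,0,0,0,1, 0,0,0,0,0,0,1, 0,0,0,0,0,0,1, 0,0,0,0,0,0,1, 0,0,0,0,0,0,1]'
python3 -m inch '[0,0,0,0,0,0,1,0,0,0,0,0,0,1, 0,0,0,0,0,-0.02,1, 0,0,0,0,0,-0.04,1, 0,0,0,0,0,-0.04,1, 0,0,0,0,0,-0.04,1, 0,0,0,0,0,-0.04,1, 0,0,0,0,0,0,1, 0,0,0,0,0,0,1]'
```

```text
time: 18.38
tool_pos: [539.6, -255.8, 50.3]
tcp_rot: [3.14, -0.004, -0.136]
contact_force: [-0.1, -0.3, 0.3]
grip_width: 91.7
finger_force: 0.0
time: 19.22
tool_pos: [538.3, -255.2, 48.1]
tcp_rot: [3.142, 0.0, -0.136]
contact_force: [-1.1, -1.0, -0.3]
grip_width: 29.8
finger_force: 16.8
time: 19.97
tool_pos: [539.0, -255.6, 194.1]
tcp_rot: [3.14, -0.004, -0.136]
contact_force: [0.4, -0.1, -2.1]
grip_width: 29.7
finger_force: 30.0
```

```bash
python3 -m inch '[0,0,-0.046,0,0,0,1, 0,0,-0.046,0,0,0,1, 0,0,0,0.0024,-0.042,0,1, 0,0,0,0.0024,-0.042,0,1, 0,0,0,0.0024,-0.042,0,1, 0,0,0,0.0024,-0.042,0,1, 0,0,0,0.0024,-0.042,0,1, 0,0,0,0.0024,-0.042,0,1, 0,0,0,0.0024,-0.042,0,1, 0,0,0,0.0024,-0.042,0,1]'
python3 -m inch '[0,0,0,0.0024,-0.042,0,1,0,0,0,0,0,0,1, 0,0,0,0,0,0,1, 0,0,0,0,0,0,1]'
```

```text
time: 20.8
tool_pos: [552.0, 15.3, 190.2]
tcp_rot: [-3.141, 0.004, 0.002]
contact_force: [0.3, -0.6, -0.7]
grip_width: 29.5
finger_force: 30.0
time: 21.13
tool_pos: [554.4, 47.0, 190.8]
tcp_rot: [3.141, 0.002, 0.002]
contact_force: [-0.0, -0.1, -0.2]
grip_width: 29.7
finger_force: 30.0
```

```bash
python3 -m inch '[0,0,0,0.002,0,0.035,1, 0,0,0,0,0,0.035,1, 0,0,0,0,0,0.035,1, 0,0,0,0,0,0.03,1, 0,0,0,0,0,0.02,1, 0,0,0,0,0,0.007,1, 0,0,0,0,0,0,1, 0,0,0,0,0,0,1, 0,0,0,0,0,0,1]'
python3 -m inch '[0,0,0,0,0,0.006,1, 0,0,0,0,0,0,1, 0,0,0,0,0,0,1]'
python3 -m inch '[0,0,0,0.003,0,0.0015,1, 0,0,0,0,0,0,1, 0,0,0,0,0,0,1]'
```

```text
time: 21.88
tool_pos: [557.5, 46.7, 63.7]
tcp_rot: [3.141, -0.002, 0.001]
contact_force: [0.5, -0.6, -1.5]
grip_width: 29.7
finger_force: 30.0
time: 22.13
tool_pos: [556.7, 47.2, 58.0]
tcp_rot: [3.141, -0.001, 0.002]
contact_force: [-0.2, 0.9, -1.2]
grip_width: 29.5
finger_force: 30.0
time: 22.38
tool_pos: [559.2, 47.3, 56.6]
tcp_rot: [3.141, -0.0, 0.002]
contact_force: [0.3, 0.4, -1.5]
grip_width: 29.8
finger_force: 30.0
```

```bash
python3 -m inch '[0,0,0,0.002,0,0.001,1, 0,0,0,0,0,0,1, 0,0,0,0,0,0,1]'
python3 -m inch '[0,0,0,0.0015,0,0.0005,1, 0,0,0,0,0,0,1, 0,0,0,0,0,0,1]'
python3 -m inch '[0,0,0,0.001,0,0,1, 0,0,0,0,0,0,1, 0,0,0,0,0,0,1]'
```

```text
time: 22.63
tool_pos: [560.8, 47.3, 56.0]
tcp_rot: [3.142, -0.0, 0.002]
contact_force: [-1.6, 0.6, 2.5]
grip_width: 29.1
finger_force: 30.0
time: 22.88
tool_pos: [561.5, 47.3, 56.0]
tcp_rot: [3.142, 0.001, 0.002]
contact_force: [-5.0, 0.6, 7.6]
grip_width: 29.8
finger_force: 30.0
time: 23.13
tool_pos: [562.0, 47.3, 56.0]
tcp_rot: [3.141, 0.001, 0.002]
contact_force: [-4.7, 0.3, 8.5]
grip_width: 29.7
finger_force: 30.0
```

```bash
python3 -m inch '[0,0,0,-0.0007,0,-0.001,-1,0,0,0,0,0,0,-1,0,0,0,0,0,0,-1,0,0,0,0,0,0,-1,0,0,0,0,0,-0.02,-1,0,0,0,0,0,-0.04,-1,0,0,0,0,0,-0.04,-1,0,0,0,0,0,-0.04,-1,0,0,0,0,0,-0.04,1,0,0,0,0,0,0,1]'
python3 -m inch '[0,0,0,-0.038,0,0,1,0,0,0,-0.038,0,0,1,0,0,0,-0.038,0,0,1,0,0,0,-0.038,0,0,1,0,0,0,0,0,0,1,0,0,0,0,0,0,1,0,0,0,0,0,0,1]'
python3 - <<'E'
from h import *
c=snap("wrist","w4"); print(get_obs()["tool_pos"])
E
```

```text
time: 23.97
tool_pos: [565.3, 47.1, 206.8]
tcp_rot: [3.141, -0.012, 0.002]
contact_force: [0.7, -1.2, 0.6]
grip_width: 73.7
finger_force: 0.0
time: 24.55
tool_pos: [441.5, 47.0, 200.4]
tcp_rot: [3.141, -0.002, 0.002]
contact_force: [-0.0, 0.6, 0.9]
grip_width: 27.4
finger_force: 0.0
[441.77305887  46.93286377 200.21737147]
```

View pics/w4.png

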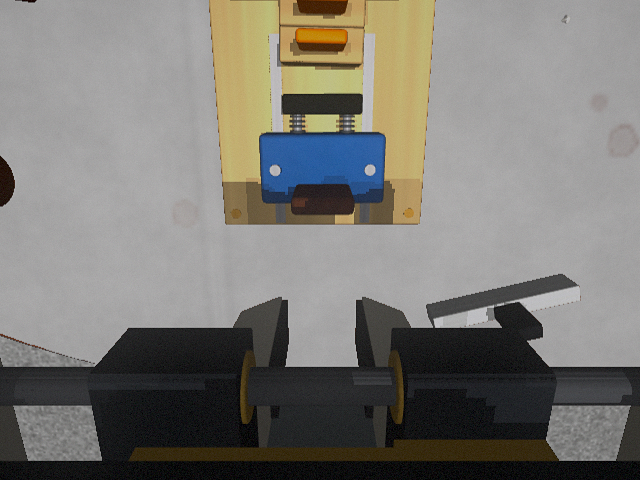

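Both spacers stand in line, with tabs at (321,38) and (322,5). The pad front is at v≈95, and the handle's rear top edge runs from (292,214) to (352,214).

```bash
python3 - <<'E'
from h import *
c=np.load("w4.npz")
for u,v,z in [(293,214,84.5),(352,214,84.5),(282,95,34),(362,95,34),(280,64,36),(362,65,36),(224,223,8),(420,223,8)]: print(u,v,w(c,u,v,z))
E
python3 -m inch '[0,0,0,0,0,0,1,0,0,0,0,0,0,1,0,0,0,0,0,0,1]'
```

```text
293 214 [459.   64.9  84.5]
352 214 [459.   27.7  84.5]
282 95 [530.8  74.3  34. ]
362 95 [530.9  19.1  34. ]
280 64 [550.5  75.   36. ]
362 65 [550.   19.9  36. ]
224 223 [432.3 126.7   8. ]
420 223 [432.6 -33.7   8. ]
time: 24.85
tool_pos: [441.0, 47.0, 199.8]
tcp_rot: [3.142, 0.0, 0.002]
contact_force: [-0.3, 0.0, -0.4]
grip_width: 3.8
finger_force: 0.0
```

```bash
python3 -m inch '[0,0,0,-0.002,0,0.035,1, 0,0,0,0,0,0.04,1, 0,0,0,0,0,0.04,1, 0,0,0,0,0,0.035,1, 0,0,0,0,0,0.02,1, 0,0,0,0,0,0.008,1, 0,0,0,0,0,0,1, 0,0,0,0,0,0,1, 0,0,0,0,0,0,1]'
python3 -m inch '[0,0,0,0.005,0,0.002,1, 0,0,0,0.004,0,0,1, 0,0,0,0,0,0,1, 0,0,0,0,0,0,1]'
python3 -m inch '[0,0,0,0.003,0,0,1, 0,0,0,0.003,0,0,1, 0,0,0,0,0,0,1, 0,0,0,0,0,0,1]'
```

```text
time: 25.6
tool_pos: [439.9, 47.0, 58.7]
tcp_rot: [3.141, -0.002, 0.002]
contact_force: [0.8, 0.2, 0.3]
grip_width: 0.2
finger_force: 0.0
time: 25.93
tool_pos: [446.6, 47.0, 56.5]
tcp_rot: [3.141, -0.001, 0.002]
contact_force: [-0.8, -0.1, 0.5]
grip_width: 0.5
finger_force: 0.0
time: 26.27
tool_pos: [450.6, 47.1, 56.0]
tcp_rot: [3.142, 0.001, 0.002]
contact_force: [-2.1, -0.3, 1.6]
grip_width: 0.2
finger_force: 1.0
```

```bash
python3 -m inch '[0,0,0,0.004,0,0,1, 0,0,0,0.004,0,0,1, 0,0,0,0.004,0,0,1, 0,0,0,0,0,0,1, 0,0,0,0,0,0,1]'
python3 -m inch '[0,0,0,0.003,0,0,1, 0,0,0,0.003,0,0,1, 0,0,0,0,0,0,1, 0,0,0,0,0,0,1]'
python3 -m inch '[0,0,0,0.002,0,0,1, 0,0,0,0.002,0,0,1, 0,0,0,0,0,0,1, 0,0,0,0,0,0,1]'
```

```text
time: 26.68
tool_pos: [460.7, 47.1, 56.0]
tcp_rot: [3.142, -0.0, 0.002]
contact_force: [-2.0, 0.6, 0.5]
grip_width: 0.3
finger_force: 1.2
time: 27.02
tool_pos: [465.4, 47.1, 56.0]
tcp_rot: [3.142, -0.0, 0.002]
contact_force: [-2.2, 0.8, -1.2]
grip_width: 0.4
finger_force: 1.2
time: 27.35
tool_pos: [468.5, 47.1, 56.0]
tcp_rot: [3.142, 0.0, 0.002]
contact_force: [-2.8, 0.8, -1.2]
grip_width: 0.4
finger_force: 1.5
```

```bash
python3 -m inch '[0,0,0,0.002,0,0,1, 0,0,0,0.002,0,0,1, 0,0,0,0,0,0,1, 0,0,0,0,0,0,1]'
python3 -m inch '[0,0,0,0.002,0,0,1, 0,0,0,0.001,0,0,1, 0,0,0,0,0,0,1, 0,0,0,0,0,0,1]'
python3 -m inch '[0,0,0,0.001,0,0,1, 0,0,0,0.001,0,0,1, 0,0,0,0,0,0,1, 0,0,0,0,0,0,1]'
```

```text
time: 27.68
tool_pos: [471.1, 47.1, 56.0]
tcp_rot: [3.142, 0.001, 0.002]
contact_force: [-5.4, 1.0, -0.0]
grip_width: 0.5
finger_force: 2.8
time: 28.02
tool_pos: [472.9, 47.1, 56.0]
tcp_rot: [3.142, 0.003, 0.002]
contact_force: [-8.0, 0.3, 2.5]
grip_width: 0.6
finger_force: 3.9
time: 28.35
tool_pos: [474.1, 47.1, 56.0]
tcp_rot: [3.142, 0.004, 0.002]
contact_force: [-9.2, 0.4, 4.3]
grip_width: 0.1
finger_force: 4.6
```

```bash
python3 -m inch '[0,0,0,0.001,0,0,1, 0,0,0,0.001,0,0,1, 0,0,0,0.0005,0,0,1, 0,0,0,0,0,0,1, 0,0,0,0,0,0,1, 0,0,0,0,0,0,1]'
python3 - <<'E'
from h import *
c=snap("wrist","w5"); s=snap("side","side2"); i=s["image"][200:300,230:410]; i=cv2.resize(i,(640,356),interpolation=cv2.INTER_CUBIC); j=c["image"][:240]
cv2.imwrite("pics/fin.png",np.vstack([j,i])[:600,:,::-1])
E
```

```text
time: 28.85
tool_pos: [475.6, 47.1, 56.0]
tcp_rot: [3.142, 0.005, 0.002]
contact_force: [-11.0, 0.3, 6.5]
grip_width: 0.6
finger_force: 5.5
```

View pics/fin.png

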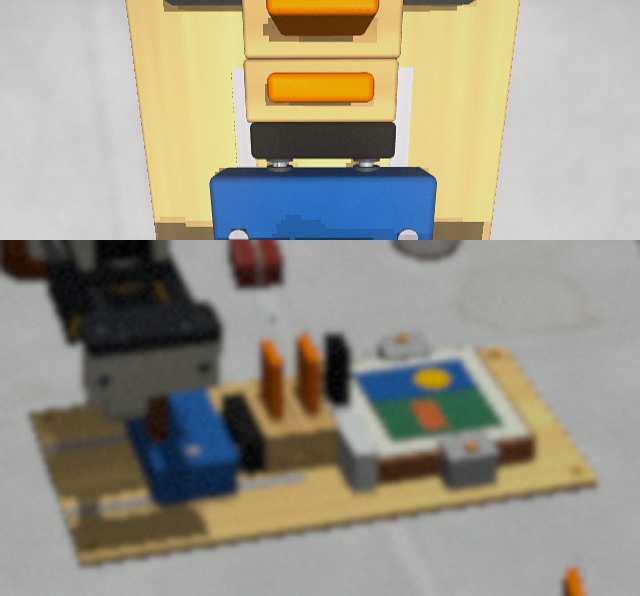

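The pad (320,140) is pressed about half-way against two upright spacers. The straightedge is flush on the panel edge. I'm handing the job in.

```bash
python3 -c "
from plant import close_job
print(close_job())"
```

```text
the job is handed in; nothing more can be done
None
```

I handed the job in at about 29 s, with the straightedge and two spacers squeezed upright against the panel and the jaw still held pressed (about 11 N at the wrist, pad in by about half); the judge's result was not shown to me.

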